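Draw the exposure lamp's telescopic arm out by one hole

TASK

The exposure lamp is too close to the print: draw its telescopic arm out by one hole. Squeeze the two spring buttons on the sides of the sliding sleeve flush, slide the sleeve with the lamp up the slope until the buttons snap out through the next pair of holes, and let go. Do not touch the lamp or its socket, and leave the printing frame, the carton, the wrench and the tape where they are.

Things in the scene. Friction and masses are not known exactly. Their poses are not given: they have to be found in the camera images.
- buttons (a point): Point on the arm's centre line midway between its two spring buttons; fixed to the stand. x runs up the slope along the arm (42 deg above level, rising away from the robot); y is level, through both buttons; z is square to the arm, up and back to the robot. Each button is a 10 mm steel pin with a domed end, on the +y and -y sides, 5.5 mm proud of the sleeve through a 12 mm hole.
- next_hole (a point): Point on the sleeve's centre line midway between the next pair of holes; moves with the sleeve; axes as buttons. At first 40 mm down the slope from the buttons; the job brings it to them. Sleeve: bare aluminium square tube 30 x 30 mm, wall 1.5 mm, from 65 mm below this point (36 mm black bush) to 112 mm above it, with four pairs of holes 40 mm apart; this is the second pair from below.
- sleeve (a joint): How far the sleeve with its lamp (0.5 kg) is drawn out up the slope, m: 0 at first, 0.040 at the next holes. Buttons out: it is locked, about 1 mm of play. Both pressed flush: it slides with 5 N friction plus 3 N weight, and up to about 10 N more to start the domed buttons under the wall, which then keeps them down until the next holes. It stays where it is left.
- button_left (a joint): How far the +y button is pressed in, m: 0 fully out, 0.0055 flush with the sleeve's side, 0.007 under the wall, 0.0085 its stop. Its spring pushes with 1.6 N when out and 2.7 N when flush.
- button_right (a joint): How far the -y button is pressed in, m; otherwise the same as the +y button.
- lamp: Exposure lamp on a stiff swivel at the sleeve's top; origin at the centre of its 56 mm clamp ring, at first 106 mm up the slope from the buttons; axes as buttons but turned up to 0.15 rad about y. White socket (48 mm across) and black cap reach 105 mm along +z, the bulb (95 mm across) 149 mm along -z. Not to be touched: it overhangs, so reach in square to the arm, against z of buttons.
- stand: Heavy dark steel foot plate, 220 x 140 x 14 mm, fixed to the table; origin on the table 10 mm behind the plate's middle, x along the plate below the arm, z up. The inner tube (dark steel, 26 x 26 mm) rises in the x-z plane from a fork 50 mm behind this origin and 70 mm up. It carries the buttons 190 mm up the slope from the fork.
- frame_center (a point): Centre of the wooden contact-printing frame with the blue print, 250 x 190 x 24 mm, lying loose in front of the stand below the lamp. Leave alone.
- carton_center (a point): Centre of the standing lamp carton, 110 x 110 x 170 mm, loose. Leave alone.
- wrench: Open-ended wrench, 150 mm long, lying loose on the table; origin under its middle. Leave alone.
- tape_roll: Roll of masking tape, 100 mm across and 25 mm high, lying flat and loose; origin at the centre of its underside. Leave alone.

How it is judged (in metres and radians):
On the way:
1. both buttons are pressed flush or deeper with the sleeve still near its old hole (value of joint each of button_left, button_right above 0.0045 m and value of joint sleeve below 0.02 m), for 0.05 s.
At the end, for the whole second after the job is handed in: the sleeve is drawn out 40 mm (within 3.5 mm) and both buttons stand out again, less than 1.5 mm short of fully out, in the next pair of holes (value of joint sleeve between 0.0365 and 0.0435 m and value of joint each of button_left, button_right below 0.0015 m); the robot touches nothing.
It fails at once if the lamp or its socket is touched (over 1 N) (contact force between any of the arm, the fingers and lamp above 1 N).
It fails at once if the printing frame is moved over 15 mm (distance of frame_center from where it was at the start of the episode above 0.015 m).
It fails at once if the carton is moved over 15 mm (distance of carton_center from where it was at the start of the episode above 0.015 m).
It fails at once if the wrench is moved over 15 mm (distance of wrench from where it was at the start of the episode above 0.015 m).
It fails at once if the tape is moved over 15 mm (distance of tape_roll from where it was at the start of the episode above 0.015 m).
It also fails if it takes over 32 s, if anything falls off the work surface, if the arm or the gripper's body presses on something with over 40 N, if the wrist force passes 120 N, or if a joint passes its speed limit or range.

ROBOT

A 7-joint arm with a two-finger parallel gripper is mounted at the origin on the work surface. World frame = base frame: x ahead of the robot, y to its left, z up, the work surface at z = 0. Lengths are in m, angles in degrees, forces in N, time in s.
With the tool pointing down it reaches from about 0.35 to 0.9 m from the base axis. Payload 7.2 kg.
Tool frame: the origin (TCP) lies on the centre line of the jaws, within the pads' length; the fingertips stand 14 mm ahead of it and the grasp point (between the pads) lies 5 mm behind it; x points along the fingers, z is the direction in which the jaws open and shut, and the axes are right-handed (so a half turn about x gives the same grasp; the last joint's range is limited). The gripper opens to 85 mm and grips with 20 to 120 N. Pads are 22 mm wide; open, the fingers measure 114 mm over their backs; the gripper's body (76 mm by 85 mm) begins 54 mm behind the grasp point. The pads swing forward as they close: fully open they stand 13 mm farther back than shut.
Start: joints at [-78.106, 23.554, -0.728, 91.456, 0.321, 64.991, -4.71], TCP at [0.17, 0.601, 0.22] pointing down, gripper open.
Joint ranges: [-169.25, 169.25], [-16.82, 113.86], [-84.01, 82.57], [7.8, 145.47], [-59.2, 239.2], [7.22, 106.19], [-163.78, 163.78]. Speed limits (degrees/s): [136.94, 136.94, 172.46, 172.46, 180, 180, 180].

INTERFACE

Orientations are given as a 3x3 rotation matrix whose columns are the frame's x, y, z axes.
In Python, from plant import manip gives the robot as it stands. Calls block until the motion is done:
- manip.reach(position, orientation): joint-space move of the TCP to a pose.
- manip.servo_line(position, velocity=0.15, orientation=None, guard=None): straight line of the TCP; orientation=None keeps the orientation; velocity is the mean speed in m/s. With guard (N) it stops when the force on the tool has changed by that much, and returns True; else False.
- manip.movej(angles): joint-space move.
- manip.let_go() and manip.close(): open the fingers fully, or close them until they stop; the grip force is fixed at half the most.
- manip.dwell(seconds).
- manip.solve_ik(position, orientation): joint angles nearest the present ones, or None.
- manip.camera(name): name is "side" or "top" or "wrist"; returns the picture (384x512x3 uint8, red, green, blue); there is no depth.
- manip.camera_model(name): a dict with "fx", "fy", "cx", "cy" (pixels), "rvec" (rotation vector, rad) and "tvec" (3), from world to camera coordinates, as OpenCV has them. Camera axes: x right, y down, z forward; pixel columns grow to the right and rows downward; lengths in m; the calibration is good to about 2 mm. A picture is of the moment at which its call begins: read the wrist's pose just before it. camera_model takes no time and is no camera call; for the wrist camera it gives the pose at the moment of the call.
A pose or a line that the arm cannot do raises manip.IKError and nothing moves.
- manip.job_done(): hands the job in, once; it reports no verdict.
Readings, each from a call of its own:
- manip.read_time_s(): time.
- manip.read_q(): joint angles.
- manip.read_joint_velocities(): joint speeds.
- manip.read_joint_efforts(): joint torques, N m.
- manip.read_tcp_pos(): TCP position.
- manip.read_eef_rot(): TCP orientation.
- manip.read_ft_force(): force on the tool from outside, world axes, zero at the start.
- manip.read_ft_torque(): the same for the moment, N m.
- manip.read_width(): finger opening in m.
Only numpy, scipy, OpenCV 4.12 (cv2) and the standard library are available. Lean on these libraries where they do the work, as an engineer would, in place of code of your own. Each camera call takes 0.05 s, during which the arm holds its last target.

## Working session

There is one attempt and no reset: what is moved stays moved. The work goes in short steps, each a Python script; the robot and the scene stay as the last script left them, time stands still between calls to the robot, and variables do not carry over. Pictures are saved under pics/ and viewed, and the job is handed in when it is done.

```bash
ls; mkdir -p pics
python3 - <<'E'
from plant import manip
import cv2
for n in ["side","top","wrist"]:
    print(n,manip.camera_model(n))
    cv2.imwrite(f"pics/{n}0.png",manip.camera(n)[:,:,::-1])
print(manip.read_time_s(),manip.read_eef_rot())
E
```

```text
pics
side {'fx': 498.33849423935504, 'fy': 498.33849423935504, 'cx': 254.5488437999994, 'cy': 195.33178889280725, 'rvec': array([ 2.14072621, -0.79822685,  0.37668542]), 'tvec': array([-0.38711145,  0.37334807,  1.30660253])}
top {'fx': 494.58821222659054, 'fy': 494.58821222659054, 'cx': 254.5308764332981, 'cy': 196.03765916260966, 'rvec': array([ 2.15796007, -2.13248238,  0.15549638]), 'tvec': array([0.01473547, 0.53941793, 1.84369513])}
wrist {'fx': 344.1419015929449, 'fy': 344.1419015929449, 'cx': 251.9242152947421, 'cy': 189.0674846244156, 'rvec': array([-2.3183809 , -1.75579736, -0.24522906]), 'tvec': array([-0.62416216, -0.03642873,  0.3791273 ])}
0.15 [[-2.40141049e-04 -9.62224459e-01  2.72257290e-01]
 [-1.18907974e-03  2.72257380e-01  9.62223729e-01]
 [-9.99999264e-01 -9.26662129e-05 -1.20954179e-03]]
```

View pics/side0.png

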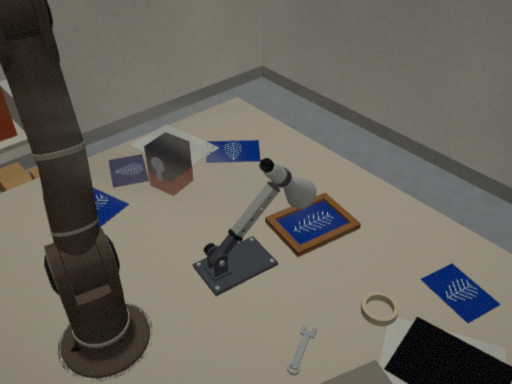

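View pics/top0.png

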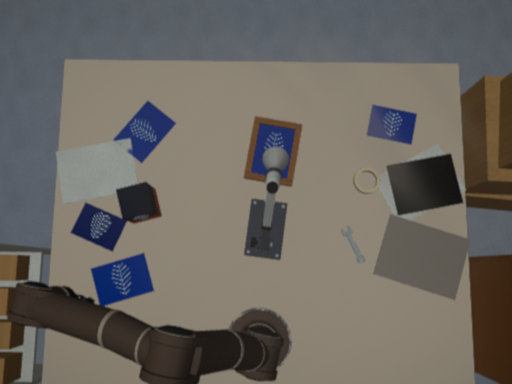

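View pics/wrist0.png

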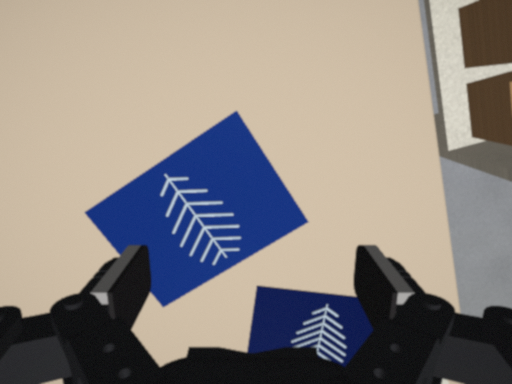

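The side view shows the stand plate around (236,265), with the sleeve rising to the lamp at (285,182). In the top view the plate is at (267,230) and the lamp at (274,165). The wrist view only shows the prints. I'll enlarge the stand next.

Run:
```python
import cv2
a=cv2.imread("pics/side0.png")[140:300,180:340]; b=cv2.imread("pics/top0.png")[130:270,220:320]
cv2.imwrite("pics/side0c.png",cv2.convertScaleAbs(cv2.resize(a,None,fx=3.7,fy=3.7,interpolation=cv2.INTER_CUBIC),alpha=1.5))
cv2.imwrite("pics/top0c.png",cv2.convertScaleAbs(cv2.resize(b,None,fx=4,fy=4,interpolation=cv2.INTER_CUBIC),alpha=1.8))
```

```text
(no output)
```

View pics/side0c.png

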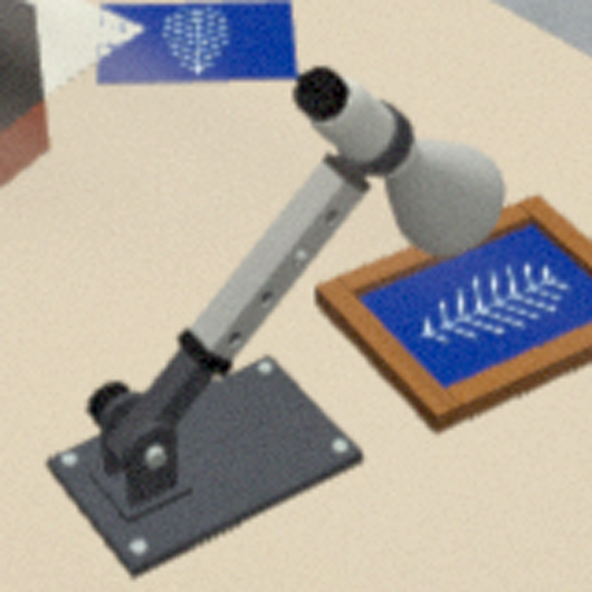

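View pics/top0c.png

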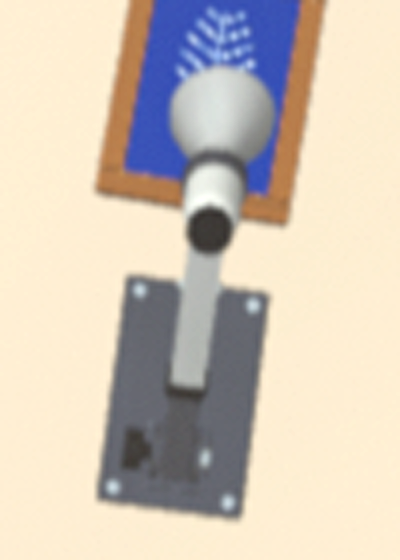

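```bash
cat > h.py <<'E'
import numpy as np, cv2
def cam(c):
    R=cv2.Rodrigues(np.array(c["rvec"]))[0]; t=np.array(c["tvec"]); return R,t
def ray(c,p):
    R,t=cam(c); d=R.T@np.array([(p[0]-c["cx"])/c["fx"],(p[1]-c["cy"])/c["fy"],1]); return -R.T@t,d/np.linalg.norm(d)
def onplane(c,p,z):
    o,d=ray(c,p); return o+d*(z-o[2])/d[2]
def proj(c,P):
    R,t=cam(c); q=R@np.asarray(P,float)+t; return np.array([c["fx"]*q[0]/q[2]+c["cx"],c["fy"]*q[1]/q[2]+c["cy"]])
def frame(yaw):
    s=np.radians(42);c,sn=np.cos(yaw),np.sin(yaw)
    x=np.array([c*np.cos(s),sn*np.cos(s),np.sin(s)]);y=np.array([-sn,c,0]);return np.c_[x,y,np.cross(x,y)]
E
python3 - <<'E'
from h import *
from plant import manip
im=cv2.imread("pics/top0.png");c=manip.camera_model("top");cs=manip.camera_model("side")
hsv=cv2.cvtColor(im,cv2.COLOR_BGR2HSV)
def biggest(m,roi):
    z=np.zeros_like(m);x0,y0,x1,y1=roi;z[y0:y1,x0:x1]=m[y0:y1,x0:x1]
    k=cv2.findContours(z,cv2.RETR_EXTERNAL,cv2.CHAIN_APPROX_NONE)[0];return max(k,key=cv2.contourArea)
k=biggest(cv2.inRange(hsv,(0,0,0),(179,130,95)),(235,185,295,265))
P=np.array([onplane(c,p,.014)[:2]*1000 for p in k[:,0].astype(float)],np.float32)
r=cv2.minAreaRect(P);print(cv2.contourArea(k),r);B=cv2.boxPoints(r)
# long direction
e=[B[1]-B[0],B[2]-B[1]];l=max(e,key=np.linalg.norm);l=l*np.sign(l[0]);yaw=np.arctan2(l[1],l[0])
print("yaw",np.degrees(yaw))
ctr=np.array(r[0])/1000
for name,img,cc in (("side",cv2.imread("pics/side0.png"),cs),("top",im,c)):
    pass
F=frame(yaw);h=np.array([np.cos(yaw),np.sin(yaw)])
o=ctr-0.01*h
b=np.r_[o+h*(-.05+.19*np.cos(np.radians(42))),.07+.19*np.sin(np.radians(42))]
print("buttons",b,"right tip px side",proj(cs,b-F[:,1]*.0205),"lampring",proj(c,b+F[:,0]*.106))
# side view tip: nearest point of ray to vertical sym plane y=-0.0205
oo,d=ray(cs,(261.4,208.6)); n=F[:,1]
s=(-.0205-(oo-b)@n)/(d@n); q=F.T@(oo+d*s-b);print("side-measured tip in buttons frame",q)
E
```

```text
1776.0 ((417.6997375488281, -21.695457458496094), (138.79443359375, 218.23117065429688), 83.0812759399414)
yaw -6.9187245
buttons [ 0.49830598 -0.03147661  0.19713482] right tip px side [262.20365242 209.46685344] lampring [273.13010683 175.3903968 ]
side-measured tip in buttons frame [ 0.00098617 -0.0205      0.00526125]
```

Run:
```python
from h import *
from plant import manip
c=manip.camera_model("top")
for p in [(138,202),(117,190),(160,217),(150,184),(128,221)]: print("carton",onplane(c,p,.17).round(3))
w=manip.camera_model("wrist");R,t=cam(w);Rt=np.array(manip.read_eef_rot());p=np.array(manip.read_tcp_pos())
print("cam in tool",(Rt.T@(-R.T@t-p)).round(3),"cam axis in tool",(Rt.T@R.T)[:,2].round(3))
F=frame(np.radians(-6.92));b=np.array([.4983,-.0315,.1971])
for s in (1,-1):
    T=np.c_[-F[:,2],np.cross(s*F[:,1],-F[:,2]),s*F[:,1]]
    print(s,"tool y in buttons",(F.T@T[:,1]).round(2))
    for off in (.005+0,):
        for zz in (-.005,.10,.15):
            for xx in (-.003,.037):
                print(zz,xx,manip.solve_ik(b+F[:,0]*xx+F[:,2]*zz,T))
```

```text
carton [0.494 0.432 0.17 ]
carton [0.536 0.509 0.17 ]
carton [0.442 0.353 0.17 ]
carton [0.559 0.393 0.17 ]
carton [0.426 0.465 0.17 ]
cam in tool [-0.155  0.07  -0.   ] cam axis in tool [ 0.961 -0.275  0.   ]
1 tool y in buttons [-1.  0. -0.]
-0.005 -0.003 [-21.24046096  -3.34187808  10.81299931 145.22296928 102.50079718
  12.29081213 -25.45002065]
-0.005 0.037 [-52.95641954  -7.54493515  42.67139298 141.58642675  80.98723573
  15.62601207  -0.34955358]
0.1 -0.003 None
0.1 0.037 None
0.15 -0.003 None
0.15 0.037 None
-1 tool y in buttons [ 1. -0.  0.]
-0.005 -0.003 [ 4.23638331e+01  1.15793507e-01 -5.01878320e+01  1.42083358e+02
  1.07865527e+02  1.03775162e+01  1.50850335e+02]
-0.005 0.037 None
0.1 -0.003 None
0.1 0.037 None
0.15 -0.003 None
0.15 0.037 None
```

```bash
cat >> h.py <<'E'
def tool(F,tilt,s):
    # tilt>0 : tool nearer to vertical
    a=np.radians(tilt); x=-F[:,2]*np.cos(a)-F[:,0]*np.sin(a); z=s*F[:,1]; return np.c_[x,np.cross(z,x),z]
E
python3 - <<'E'
from h import *
from plant import manip
F=frame(np.radians(-6.92));b=np.array([.4983,-.0315,.1971])
for s in (1,-1):
  for tilt in (-40,-30,-20,-10,-5,0,5,10,15,20,25):
    T=tool(F,tilt,s); r=[]
    for d in (0,.03,.06,.09,.12):
      for xx in (-.003,.037):
        q=manip.solve_ik(b+F[:,0]*xx+T[:,0]*(.005-d),T); r.append('-' if q is None else '%d'%q[3])
    print(s,tilt,r)
E
```

```text
1 -40 ['-', '-', '-', '-', '-', '-', '-', '-', '-', '-']
1 -30 ['-', '-', '-', '-', '-', '-', '-', '-', '-', '-']
1 -20 ['-', '-', '-', '-', '-', '-', '-', '-', '-', '-']
1 -10 ['-', '-', '-', '-', '-', '-', '-', '-', '-', '-']
1 -5 ['-', '145', '-', '145', '-', '144', '-', '-', '-', '-']
1 0 ['145', '141', '144', '141', '144', '140', '-', '-', '-', '-']
1 5 ['142', '137', '142', '137', '141', '136', '139', '134', '-', '-']
1 10 ['138', '133', '138', '133', '137', '132', '135', '130', '-', '128']
1 15 ['134', '129', '134', '128', '132', '127', '130', '126', '128', '124']
1 20 ['130', '125', '129', '124', '128', '123', '126', '121', '124', '119']
1 25 ['126', '121', '125', '120', '124', '118', '122', '116', '120', '114']
-1 -40 ['-', '-', '-', '-', '-', '-', '-', '-', '-', '-']
-1 -30 ['-', '-', '-', '-', '-', '-', '-', '-', '-', '-']
-1 -20 ['-', '-', '-', '-', '-', '-', '-', '-', '-', '-']
-1 -10 ['-', '-', '-', '-', '-', '-', '-', '-', '-', '-']
-1 -5 ['-', '141', '-', '142', '-', '-', '-', '-', '-', '-']
-1 0 ['142', '-', '-', '139', '143', '137', '-', '-', '-', '-']
-1 5 ['139', '134', '139', '135', '138', '134', '138', '133', '-', '-']
-1 10 ['136', '132', '136', '131', '135', '131', '134', '130', '-', '127']
-1 15 ['133', '128', '132', '127', '131', '126', '130', '125', '128', '124']
-1 20 ['130', '125', '129', '123', '127', '122', '126', '121', '124', '119']
-1 25 ['126', '121', '125', '119', '123', '118', '121', '116', '119', '114']
```

```bash
python3 - <<'E'
from h import *
from plant import manip
cs=manip.camera_model("side");ct=manip.camera_model("top")
F=frame(np.radians(-6.92));b=np.array([.4983,-.0315,.1971])
for n,c,p in (("cap side",cs,(266.8,165.1)),("ring side",cs,(285.4,176.5)),("cap top",ct,(220+210/4,130+230/4)),("ring top",ct,(220+214/4,130+165/4))):
    o,d=ray(c,p);n_=F[:,1]
    if "side" in n:
        s=((b-o)@n_)/(d@n_);print(n,(F.T@(o+d*s-b)).round(3))
    else: print(n,"y off",[ (F.T@(onplane(c,p,z)-b)).round(3) for z in (.27,.35)])
for a in (-.15,0,.15):
    # cap top after tilt a about y
    v=np.array([np.sin(a),0,np.cos(a)])*.105+np.array([.106,0,0])
    print(a,v.round(3),proj(cs,b+F@v),proj(ct,b+F@v))
E
python3 - <<'E'
import sys; sys.path.insert(0,'.')
from h import *
from plant import manip
F=frame(np.radians(-6.92));b=np.array([.4983,-.0315,.1971])
for t in (4,6,8):
  T=tool(F,t,1)
  for d in (.05,.06,.07,.08,.09): print(t,d,manip.solve_ik(b-F[:,0]*.004+T[:,0]*(.005-d),T))
T=tool(F,18,1);print(manip.solve_ik(b-F[:,0]*.04+T[:,0]*(-.12),T), (b-F[:,0]*.04+T[:,0]*(-.12)))
E
```

```text
cap side [ 0.108 -0.     0.078]
ring side [ 0.112  0.    -0.015]
cap top y off [array([ 0.076, -0.003,  0.029]), array([ 0.12 , -0.002,  0.098])]
ring top y off [array([ 0.118,  0.001, -0.008]), array([0.159, 0.002, 0.062])]
-0.15 [0.09  0.    0.104] [257.54894162 166.57759764] [270.69527601 196.19620042]
0 [0.106 0.    0.105] [260.94256931 161.76185908] [271.24574276 192.32982687]
0.15 [0.122 0.    0.104] [264.82926358 157.27967816] [271.84738221 188.01707263]
4 0.05 [-36.58870332 -14.51160357  21.49700639 142.58911147  52.74220034
  22.79179231  24.56919696]
4 0.06 [-37.77205725 -16.55336252  21.35375449 142.44318605  51.16714313
  25.24733501  25.87162721]
4 0.07 [-25.07946931 -16.05138778  10.45077152 141.71234106  42.58072986
  23.45725185  34.00411748]
4 0.08 [-11.49950494 -16.12557091  -0.81307933 140.88759227  32.20810444
  21.9658518   44.22405669]
4 0.09 None
6 0.05 [-35.46079205 -13.75683099  21.40479997 140.76998043  45.03054036
  23.77074072  32.70497956]
6 0.06 [-36.56383858 -15.68279105  21.30276469 140.5879027   44.18079569
  26.14768621  33.31724207]
6 0.07 [-23.9855
[... 223 characters left out ...]
.82800961 138.67692681  25.12555772
  25.77424475  51.69018599]
8 0.05 [-34.44383417 -12.90906819  21.39461239 138.95582181  38.21237805
  25.1004826   39.91038655]
8 0.06 [-35.45436654 -14.72323228  21.31303126 138.7376481   37.90095965
  27.37556976  40.01481219]
8 0.07 [-36.5335074  -16.52583241  21.22830543 138.48524037  37.69822665
  29.69968874  39.98162034]
8 0.08 [-23.70350757 -15.86443389  10.41880871 137.64966071  29.71256377
  28.62192085  47.64659486]
8 0.09 [ -9.98467124 -15.79179091  -0.82480935 136.72277744  20.84836732
  27.93906288  56.46344433]
[ -8.2279734  -15.3399744   -0.80224829 129.88757803   9.18875939
  42.65062184  68.52441243] [ 0.4203379  -0.02203794  0.27996023]
```

Run:
```python
from h import *
from plant import manip
F=frame(np.radians(-6.92));b=np.array([.4983,-.0315,.1971])
ims={n:cv2.imread(f"pics/{n}0.png") for n in("side","top")}
for n,(x0,y0,x1,y1),f in (("side",(200,150,320,270),5),("top",(220,130,320,240),5)):
    c=manip.camera_model(n);im=cv2.convertScaleAbs(cv2.resize(ims[n][y0:y1,x0:x1],None,fx=f,fy=f,interpolation=cv2.INTER_CUBIC),alpha=1.5)
    def L(P,Q,col):
        a,d=[tuple(int(v) for v in (proj(c,b+F@np.array(X))-(x0,y0)+.5)*f) for X in (P,Q)];cv2.line(im,a,d,col,1)
    for y in(-.015,.015):
        for z in (-.015,.015): L((-.105,y,z),(.072,y,z),(0,0,255))
    L((-.105,-.015,-.015),(-.105,-.015,.015),(0,255,0));L((-.069,-.015,-.015),(-.069,-.015,.015),(0,255,0));L((.072,-.015,-.015),(.072,-.015,.015),(0,255,0))
    L((0,-.0205,-.005),(0,-.0205,.005),(255,0,255))
    L((.106,0,0),(.106,0,.105),(255,255,0))
    cv2.imwrite(f"pics/ov_{n}.png",im)
```

```text
(no output)
```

View pics/ov_side.png

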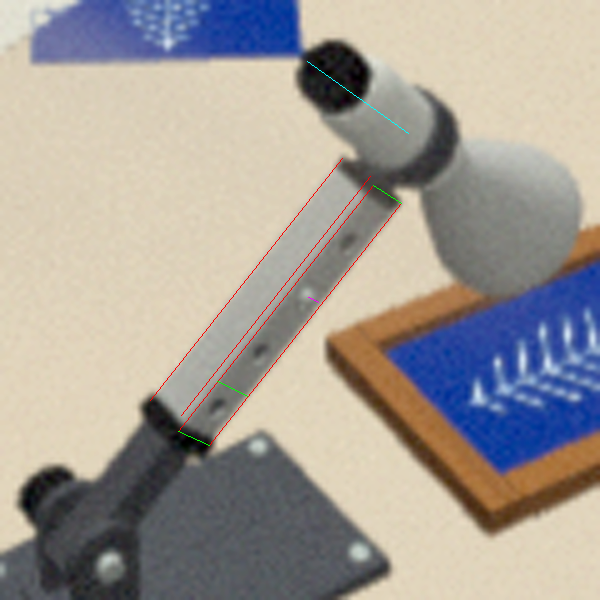

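View pics/ov_top.png

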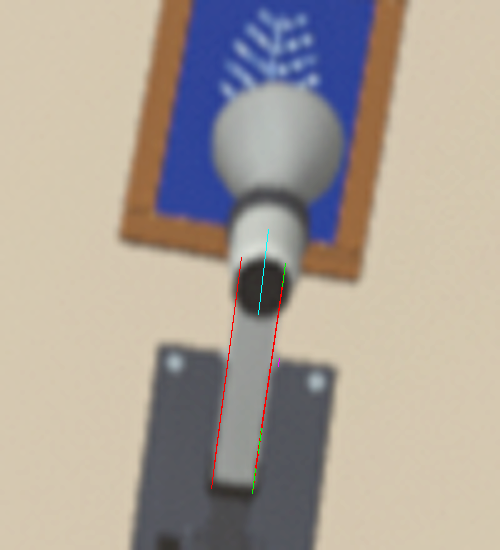

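The sleeve outline and button predicted from the plate match both views to about 1 px. The button shows at ov_side (308,296) and is predicted at (312,298). The lamp's cap leans about 12 mm up the slope, away from where I'll work. I'll move to a pose behind the arm.

Run:
```python
from h import *
from plant import manip
F=frame(np.radians(-6.92));b=np.array([.4983,-.0315,.1971])
manip.servo_line([.15,.44,.36],velocity=.2)
T=tool(F,18,1);manip.reach(b-F[:,0]*.04+T[:,0]*(-.12),T)
T=tool(F,8,1)
c=manip.camera_model("wrist");np.save("wc.npy",c,allow_pickle=True)
cv2.imwrite("pics/w1.png",manip.camera("wrist")[:,:,::-1])
print(manip.read_time_s(),manip.read_q(),manip.read_tcp_pos(),proj(c,b+F@[0,-.0205,0]),proj(c,b+F@[0,.0205,0]))
q=manip.solve_ik(b-F[:,0]*.004+T[:,0]*(.005-.07),T);print(q)
```

```text
3.3583 [ -8.30299946 -15.30852185  -0.8290835  129.84556034   9.18113619
  42.65435327  68.50445062] [ 0.42070822 -0.02121337  0.28013194] [225.69974574 227.1089071 ] [275.72955966 227.16458421]
[ -3.25000239 -12.485068    -5.81044853 137.04490655  19.5289594
  23.72331435  58.08189071]
```

View pics/w1.png

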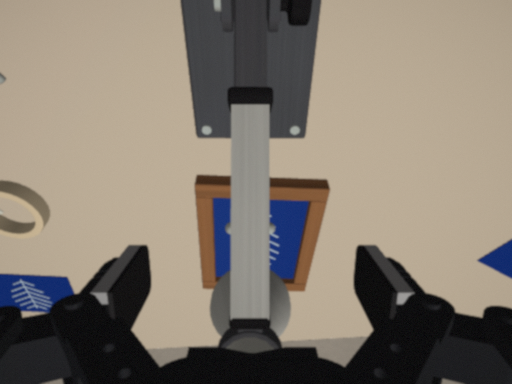

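The wrist view shows the sleeve from above. The buttons are bright dots near (229,230) and (271,230), against a prediction of row 227. I'll check that closely.

Run:
```python
from h import *
im=cv2.imread("pics/w1.png")[190:350,200:300]
cv2.imwrite("pics/w1c.png",cv2.resize(im,None,fx=3.7,fy=3.7,interpolation=cv2.INTER_CUBIC))
```

```text
(no output)
```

View pics/w1c.png

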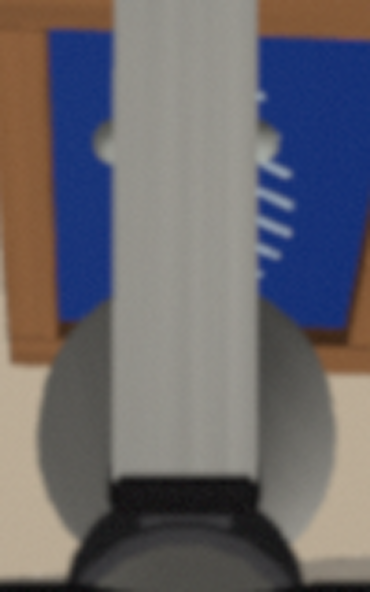

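The button tips are at (225.1,228.6) and (275.9,228.6), within 1.5 px of prediction. I'll go in now.

Run:
```python
from h import *
from plant import manip
F=frame(np.radians(-6.92));b=np.array([.4983,-.0315,.1971])
T=tool(F,8,1); x=-.001
manip.servo_line(b+F[:,0]*x+T[:,0]*(.005-.07),velocity=.08,orientation=T)
print(manip.read_q())
r=manip.servo_line(b+F[:,0]*x+T[:,0]*.005,velocity=.05,orientation=T,guard=8)
print(r,manip.read_time_s(),manip.read_q(),F.T@(manip.read_tcp_pos()-b),manip.read_ft_force())
for d in (.02,.041): print(manip.solve_ik(b+F[:,0]*(x+d)+T[:,0]*.005,T))
cv2.imwrite("pics/w2.png",manip.camera("wrist")[:,:,::-1])
cv2.imwrite("pics/s2.png",cv2.resize(manip.camera("side")[140:290,180:340,::-1],None,fx=3.7,fy=3.7,interpolation=cv2.INTER_CUBIC))
```

```text
[ -3.65693459 -12.40317482  -5.37044083 136.63262878  19.41409678
  24.06583765  58.31340352]
False 5.6917 [  2.17345961  -1.55952257  -9.78250064 137.45970354  35.97243899
  13.42732934  42.50699132] [-1.54912543e-03  2.53174042e-05 -4.83841687e-03] [ 1.22537847 -0.27680553 -0.23717941]
[  1.82653363  -1.40437736  -8.788107   134.94631784  29.9886047
  15.19762087  49.19138042]
[  1.54343418  -1.13519963  -7.89328398 132.27868312  25.3360226
  17.13609869  54.50806365]
```

View pics/w2.png

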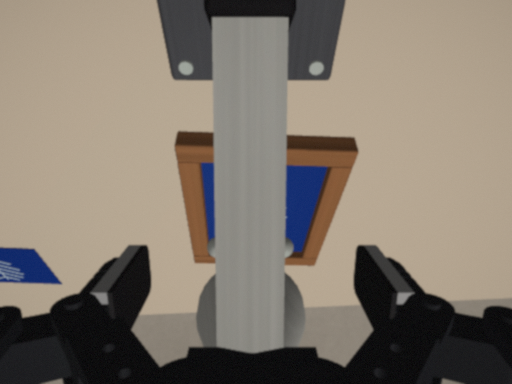

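View pics/s2.png

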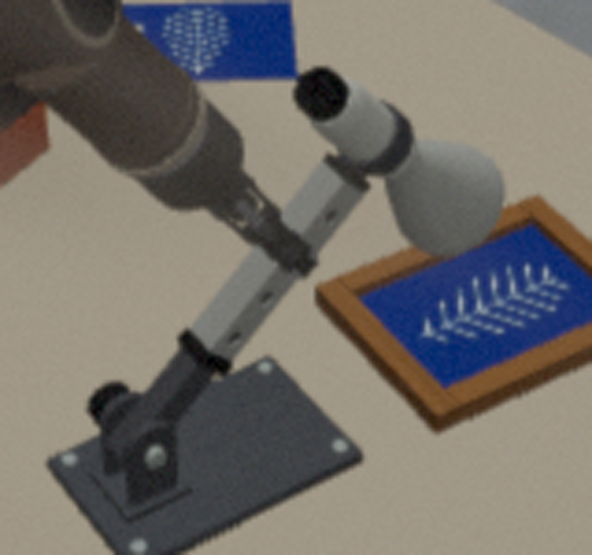

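The fingers straddle the sleeve at the buttons, and the gripper is clear of the lamp. I'll close.

Run:
```python
from h import *
from plant import manip
F=frame(np.radians(-6.92));b=np.array([.4983,-.0315,.1971])
manip.close();manip.dwell(.2)
print(manip.read_time_s(),manip.read_width(),F.T@(manip.read_tcp_pos()-b),F.T@manip.read_ft_force(),manip.read_ft_torque())
```

```text
6.55 0.027867143132622008 [-0.00195364 -0.00097758 -0.00455571] [ 0.05772715 -3.16567802 12.06693677] [-0.42774655  1.00820179 -0.34413459]
```

Run:
```python
from h import *
from plant import manip
cv2.imwrite("pics/w3.png",manip.camera("wrist")[:,:,::-1])
cv2.imwrite("pics/s3.png",cv2.resize(manip.camera("side")[170:240,220:300,::-1],None,fx=7,fy=7,interpolation=cv2.INTER_CUBIC))
```

```text
(no output)
```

View pics/w3.png

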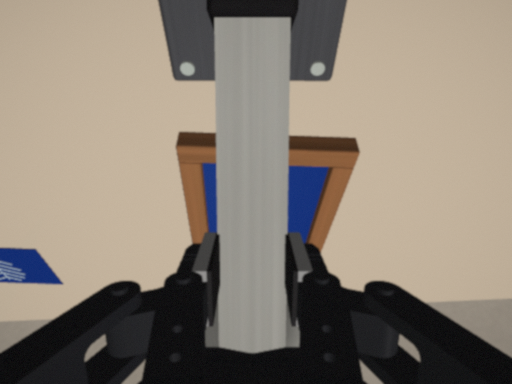

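View pics/s3.png

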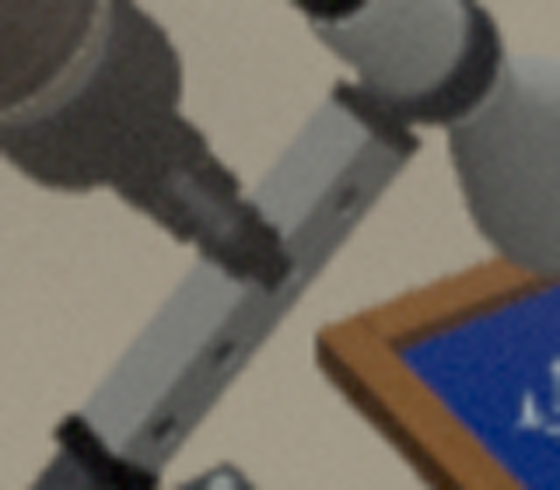

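Both pads lie flat against the sleeve, with the buttons hidden beneath them. I'll slide up the slope, a short way first.

Run:
```python
from h import *
from plant import manip
F=frame(np.radians(-6.92));b=np.array([.4983,-.0315,.1971])
T=tool(F,8,1); p0=np.array(manip.read_tcp_pos()); base=b+F[:,0]*-.0015+T[:,0]*.005
for d in (.012,.030):
    manip.servo_line(base+F[:,0]*d,velocity=.03)
    print(manip.read_time_s(),manip.read_width(),F.T@(manip.read_tcp_pos()-p0),F.T@manip.read_ft_force())
cv2.imwrite("pics/s4.png",cv2.resize(manip.camera("side")[150:250,210:320,::-1],None,fx=6,fy=6,interpolation=cv2.INTER_CUBIC))
```

```text
7.1833 0.02771079109719093 [ 2.18818076e-03 -1.85353764e-04 -1.44903884e-05] [-19.96521476   4.73920943  18.57273885]
7.9333 0.027727182904285264 [ 0.0093409  -0.00039975 -0.00066295] [-40.90269847  11.01173884  11.4461013 ]
```

View pics/s4.png

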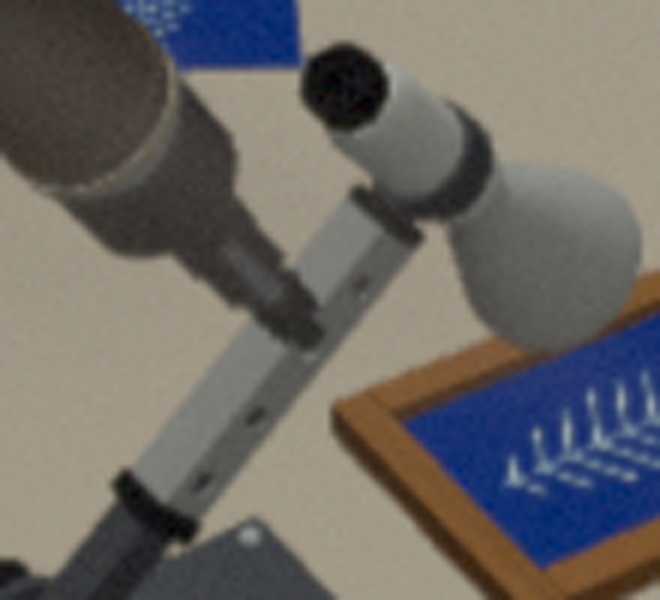

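The sleeve hasn't moved: its top end shifted only about 1 px, while the pads slid about 8 mm and a bright button still shows at s4 (315,350). The fingertips look barely deep enough. I'll stop pulling and check the depth.

Run:
```python
from h import *
from plant import manip
F=frame(np.radians(-6.92));b=np.array([.4983,-.0315,.1971])
R=np.array(manip.read_eef_rot());p=np.array(manip.read_tcp_pos());cs=manip.camera_model("side")
print("p in F",F.T@(p-b),"tool axes in F\n",(F.T@R).round(3))
im=manip.camera("side")[:,:,::-1];x0,y0,x1,y1=230,170,300,230;f=10
o=cv2.resize(im[y0:y1,x0:x1],None,fx=f,fy=f,interpolation=cv2.INTER_CUBIC)
o=cv2.convertScaleAbs(o,alpha=1.7)
def L(P,Q,col):
    a,d=[tuple(int(v) for v in (proj(cs,X)-(x0,y0)+.5)*f) for X in (P,Q)];cv2.line(o,a,d,col,1)
for dx,col in ((.014,(0,0,255)),(0,(0,255,0)),(-.005,(255,0,0))):
    for y in (-.015,-.027):
        L(p+R@[dx,-.011,y],p+R@[dx,.011,y],col)
L(b+F@[0,-.0205,-.005],b+F@[0,-.0205,.005],(255,0,255));L(b+F@[-.005,-.0205,0],b+F@[.005,-.0205,0],(255,0,255))
cv2.imwrite("pics/s5.png",o)
```

```text
p in F [ 0.00741109 -0.00132003 -0.00522331] tool axes in F
 [[-0.171 -0.985 -0.006]
 [-0.006 -0.005  1.   ]
 [-0.985  0.171 -0.005]]
```

View pics/s5.png

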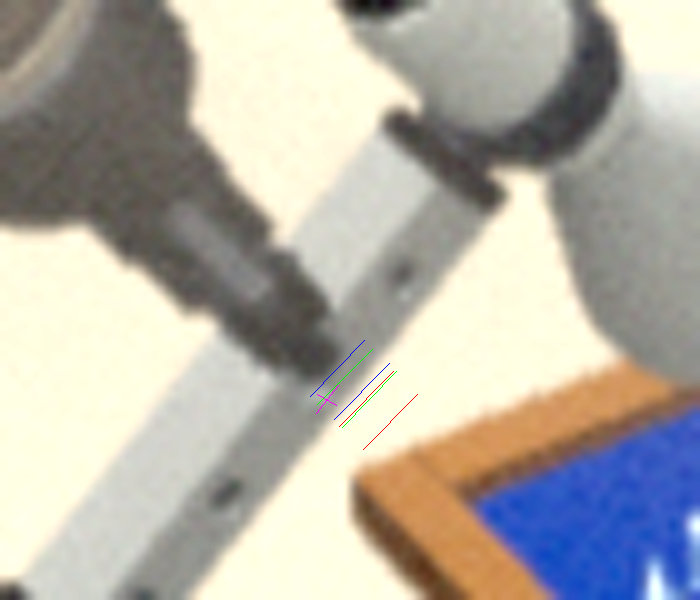

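Run:
```python
from h import *
from plant import manip
R=np.array(manip.read_eef_rot());p=np.array(manip.read_tcp_pos());c=manip.camera_model("wrist")
for dx in (.014,0,-.005,-.02):
    print(dx,[proj(c,p+R@[dx,y,s*.014]).round(0) for s in(1,-1) for y in(.011,-.011)])
RR,t=cam(c);print(R.T@(-RR.T@t-p))
im=manip.camera("wrist")[:,:,::-1]
cv2.imwrite("pics/w5.png",cv2.resize(im[200:360,150:350],None,fx=3.7,fy=3.7,interpolation=cv2.INTER_CUBIC))
```

```text
0.014 [array([279., 209.]), array([278., 247.]), array([225., 209.]), array([226., 247.])]
0 [array([281., 218.]), array([280., 260.]), array([223., 218.]), array([224., 260.])]
-0.005 [array([282., 222.]), array([281., 265.]), array([222., 222.]), array([223., 265.])]
-0.02 [array([285., 235.]), array([284., 281.]), array([219., 235.]), array([220., 281.])]
[-0.15478966  0.06991272 -0.00020595]
```

View pics/w5.png

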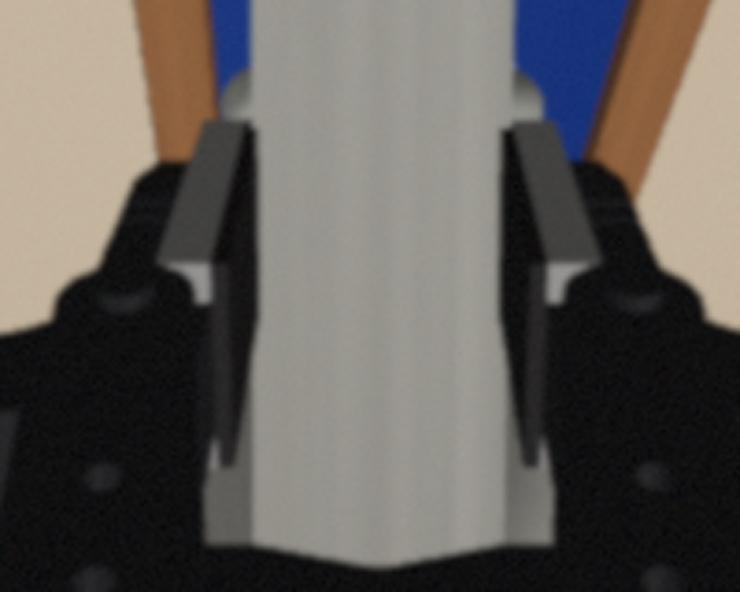

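Run:
```python
from h import *
from plant import manip
F=frame(np.radians(-6.92));b=np.array([.4983,-.0315,.1971])
R=np.array(manip.read_eef_rot());p=np.array(manip.read_tcp_pos());c=manip.camera_model("wrist");cs=manip.camera_model("side")
def pl(n,c,px,y):
    o,d=ray(c,px);s=(y-(o-b)@F[:,1])/(d@F[:,1]);P=o+d*s;print(n,"F",(F.T@(P-b)).round(4),"tool",(R.T@(P-p)).round(4))
def py(n,c,px,ty): # plane tool y = ty
    o,d=ray(c,px);s=(ty-(o-p)@R[:,1])/(d@R[:,1]);P=o+d*s;print(n,"F",(F.T@(P-b)).round(4),"tool",(R.T@(P-p)).round(4))
py("wrist L tip",c,(150+245/3.7,200+122/3.7),.011);py("wrist R tip",c,(150+512/3.7,200+122/3.7),.011)
py("L rear",c,(150+185/3.7,200+262/3.7),.011)
for y in (-.016,-.03): 
    pl("side tip lo",cs,(230+280/10,170+380/10),y);pl("side tip hi",cs,(230+342/10,170+355/10),y)
pl("btn wrist L",c,(150+240/3.7,200+97/3.7),-.018)
o=cv2.imread("pics/s5.png")
```

```text
wrist L tip F [-0.0003 -0.0166  0.0142] tool [-0.0178  0.011  -0.0154]
wrist R tip F [-0.0005  0.0144  0.014 ] tool [-0.0177  0.011   0.0156]
L rear F [ 0.0052 -0.0188  0.0461] tool [-0.05    0.011  -0.0177]
side tip lo F [-0.0032 -0.016   0.0133] tool [-0.0163  0.0137 -0.0147]
side tip hi F [ 0.0119 -0.016  -0.0015] tool [-0.0043 -0.0037 -0.0147]
side tip lo F [-0.0006 -0.03    0.0306] tool [-0.0337  0.0141 -0.0288]
side tip hi F [ 0.0143 -0.03    0.016 ] tool [-0.0219 -0.003  -0.0288]
btn wrist L F [-0.0017 -0.018   0.0072] tool [-0.0106  0.0112 -0.0167]
```

Both views agree that, at this opening, the fingertips end about 17 mm behind the TCP. They are not 14 mm ahead as specified, so the pads only pinched the sleeve's top edge at z≈+14 mm. I'll unload, open, return to the buttons and go about 27 mm deeper, checking body clearance before I close.

Run:
```python
from h import *
from plant import manip
F=frame(np.radians(-6.92));b=np.array([.4983,-.0315,.1971])
T=tool(F,8,1); base=b+T[:,0]*.005
print([manip.solve_ik(b+F[:,0]*d+T[:,0]*.032,T) for d in (0,.045)])
manip.servo_line(base,velocity=.1)
manip.let_go()
g=manip.servo_line(b+T[:,0]*.032,velocity=.05,orientation=T,guard=8)
print(g,manip.read_time_s(),F.T@(manip.read_tcp_pos()-b),F.T@manip.read_ft_force())
im=manip.camera("wrist")[:,:,::-1];cv2.imwrite("pics/w6.png",im)
cv2.imwrite("pics/s6.png",cv2.resize(manip.camera("side")[150:250,200:310,::-1],None,fx=6,fy=6,interpolation=cv2.INTER_CUBIC))
```

```text
[array([  0.85650233,   2.61288688,  -8.14968942, 137.36193696,
        50.40462096,  10.66265745,  28.43928511]), array([  2.14558902,   2.73798103,  -8.12997171, 131.61224735,
        31.63790021,  14.39345998,  48.63964623])]
False 9.8083 [-4.50967072e-03  5.38719442e-05 -3.16321228e-02] [-1.04264735 -0.11190295 -0.01930364]
```

View pics/w6.png

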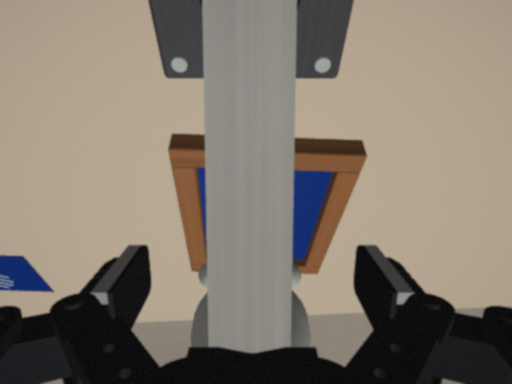

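View pics/s6.png

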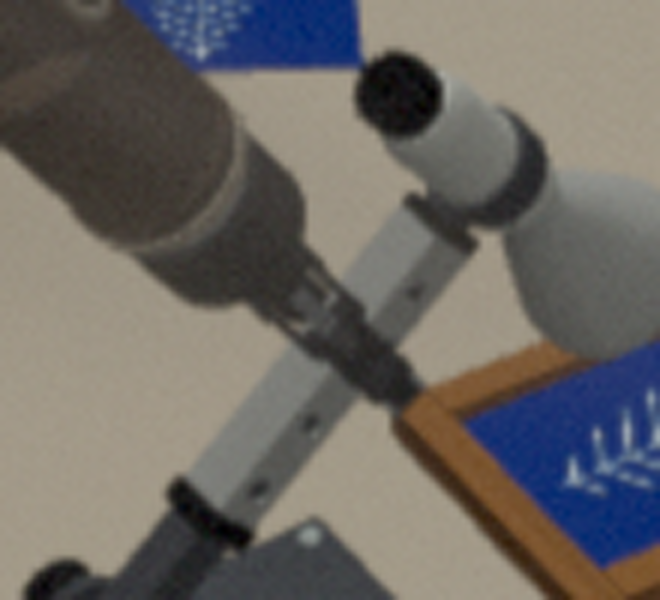

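The fingers now span the whole sleeve face, and the body is well clear of the lamp socket. I'll close.

Run:
```python
from h import *
from plant import manip
F=frame(np.radians(-6.92));b=np.array([.4983,-.0315,.1971])
manip.close();manip.dwell(.2)
print(manip.read_time_s(),manip.read_width(),F.T@(manip.read_tcp_pos()-b),F.T@manip.read_ft_force(),manip.read_ft_torque())
im=manip.camera("wrist")[:,:,::-1];cv2.imwrite("pics/w7.png",im)
```

```text
10.6583 0.029268541287577946 [-0.00439799 -0.00098854 -0.03135646] [ 1.0353181  -3.34422312  8.62454051] [-0.37025755  0.79625459 -0.35044006]
```

View pics/w7.png

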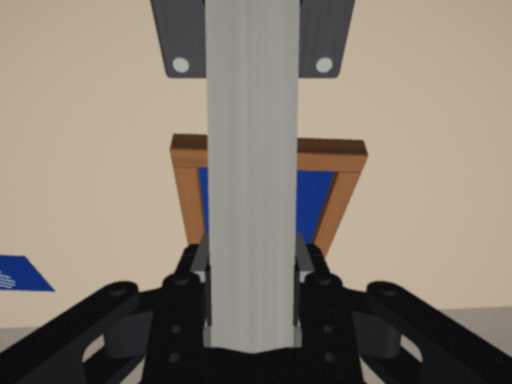

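The width reads 29.3 mm, which fits full faces on the 30 mm sleeve. Now I'll pull in stages.

Run:
```python
from h import *
from plant import manip
F=frame(np.radians(-6.92));b=np.array([.4983,-.0315,.1971])
T=tool(F,8,1); p0=np.array(manip.read_tcp_pos()); base=b+T[:,0]*.032
for d in (.006,.012,.018):
    manip.servo_line(base+F[:,0]*d,velocity=.03,orientation=T)
    D=F.T@(manip.read_tcp_pos()-p0)
    print(d,manip.read_time_s(),manip.read_width(),D.round(4),(F.T@manip.read_ft_force()).round(1))
cv2.imwrite("pics/s8.png",cv2.resize(manip.camera("side")[150:250,200:310,::-1],None,fx=6,fy=6,interpolation=cv2.INTER_CUBIC))
```

```text
0.006 11.0583 0.029067047739073672 [ 0.002  -0.0001  0.    ] [-9.4 -1.3 10.9]
0.012 11.4083 0.029271668025248897 [ 0.0061 -0.0001  0.    ] [-13.    1.   12.5]
0.018 11.7583 0.02926965029199241 [ 0.013  -0.0001  0.    ] [-10.6   0.1  12.2]
```

View pics/s8.png

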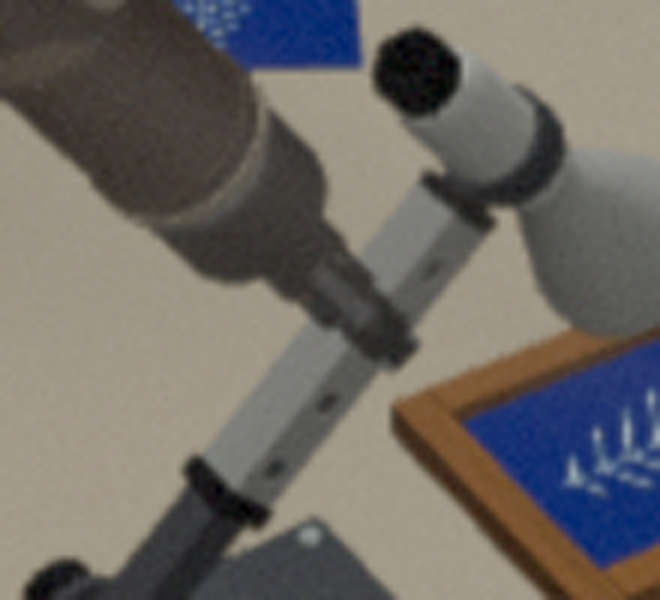

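The sleeve and lamp moved with the gripper: the sleeve's top end went from s6 (412,200) to (425,178). The force peaked and then fell, so the buttons are under the wall. I'll continue to the next holes.

Run:
```python
from h import *
from plant import manip
F=frame(np.radians(-6.92));b=np.array([.4983,-.0315,.1971])
T=tool(F,8,1); p0=b+F@[-.0044,-.001,-.0314]; base=b+T[:,0]*.032
for d in (.028,.035,.038,.041,.043,.045,.047,.049,.051,.053):
    manip.servo_line(base+F[:,0]*d,velocity=.03,orientation=T)
    D=F.T@(manip.read_tcp_pos()-p0);f=F.T@manip.read_ft_force()
    print(d,manip.read_time_s(),D.round(4),f.round(1))
    if f[0]<-20 or D[0]>.0415: break
cv2.imwrite("pics/s9.png",cv2.resize(manip.camera("side")[150:250,200:310,::-1],None,fx=6,fy=6,interpolation=cv2.INTER_CUBIC))
cv2.imwrite("pics/w9.png",cv2.resize(manip.camera("wrist")[170:330,150:350,::-1],None,fx=3.7,fy=3.7,interpolation=cv2.INTER_CUBIC))
```

```text
0.028 12.2917 [ 0.0232 -0.0001  0.0001] [-9.8  0.1 13.4]
0.035 12.675 [ 0.0302 -0.0001  0.0001] [-10.6  -0.8  13.2]
0.038 12.925 [ 0.0332 -0.0001  0.0001] [-10.6  -0.6  12.5]
0.041 13.175 [ 0.0387 -0.0001  0.0001] [-3.2 -2.2 11.3]
0.043 13.425 [ 0.0403 -0.0001  0.0001] [-6.2 -2.1 12. ]
0.045 13.675 [ 0.0416 -0.0001  0.0001] [-7.3 -0.9 12.1]
```

View pics/s9.png

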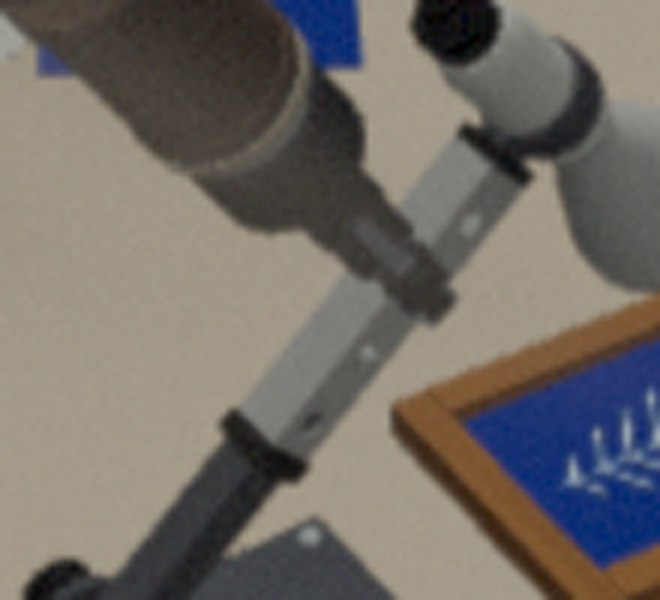

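View pics/w9.png

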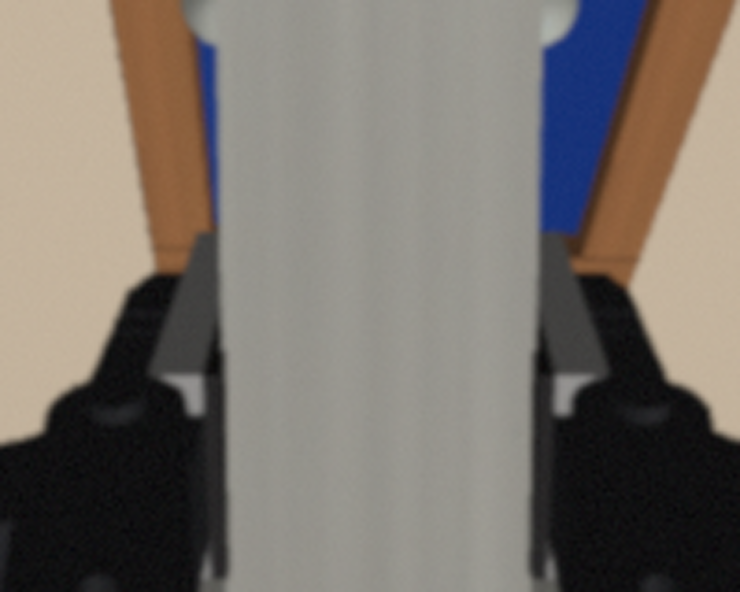

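Both buttons are out in the next pair of holes: w9 shows domes at (200,20) and (560,20), and s9 shows the bright pin at (368,353). The pull force dropped off at about 39 mm. I'll unload, release and retreat.

Run:
```python
from h import *
from plant import manip
F=frame(np.radians(-6.92));b=np.array([.4983,-.0315,.1971])
T=tool(F,8,1); base=b+T[:,0]*.032
manip.servo_line(base+F[:,0]*.041,velocity=.03,orientation=T)
print((F.T@manip.read_ft_force()).round(1))
manip.let_go()
print((F.T@manip.read_ft_force()).round(1),F.T@(manip.read_tcp_pos()-b))
manip.servo_line(b+F[:,0]*.035+T[:,0]*(-.04),velocity=.08,orientation=T)
T2=tool(F,15,1)
manip.servo_line(b-F[:,0]*.03+T2[:,0]*(-.10),velocity=.12,orientation=T2)
print(manip.read_time_s(),manip.read_ft_force().round(1))
c=manip.camera_model("wrist");print("btn pred",proj(c,b+F@[.001,-.0205,0]),proj(c,b+F@[.001,.0205,0]))
cv2.imwrite("pics/w10.png",cv2.resize(manip.camera("wrist")[170:330,150:350,::-1],None,fx=3.7,fy=3.7,interpolation=cv2.INTER_CUBIC))
cv2.imwrite("pics/s10.png",cv2.resize(manip.camera("side")[140:260,200:330,::-1],None,fx=5,fy=5,interpolation=cv2.INTER_CUBIC))
cv2.imwrite("pics/t10.png",manip.camera("top")[:,:,::-1])
```

```text
[ 0.2 -2.7  9.3]
[-0.4 -0.3  0. ] [ 3.65090024e-02  6.06362763e-05 -3.17376381e-02]
16.4333 [-0.2  0.8  0.3]
btn pred [225.05204248 225.28307829] [278.40863337 225.31486805]
```

View pics/w10.png

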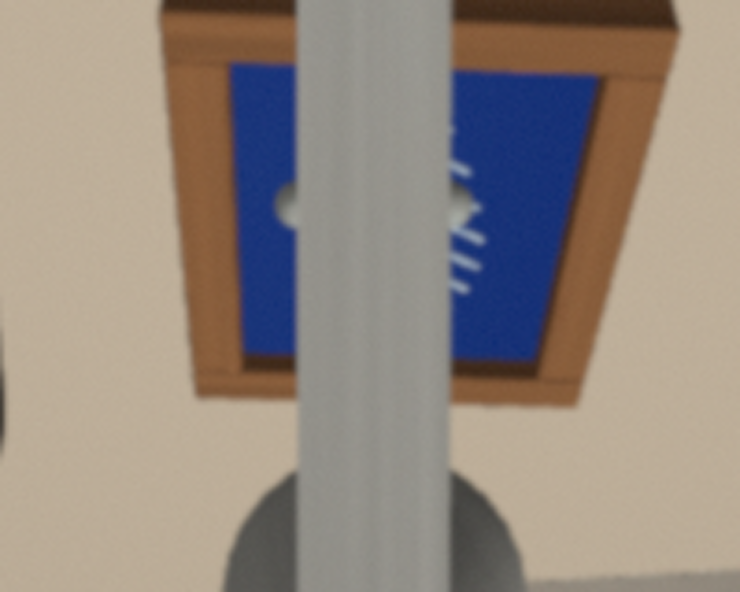

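View pics/s10.png

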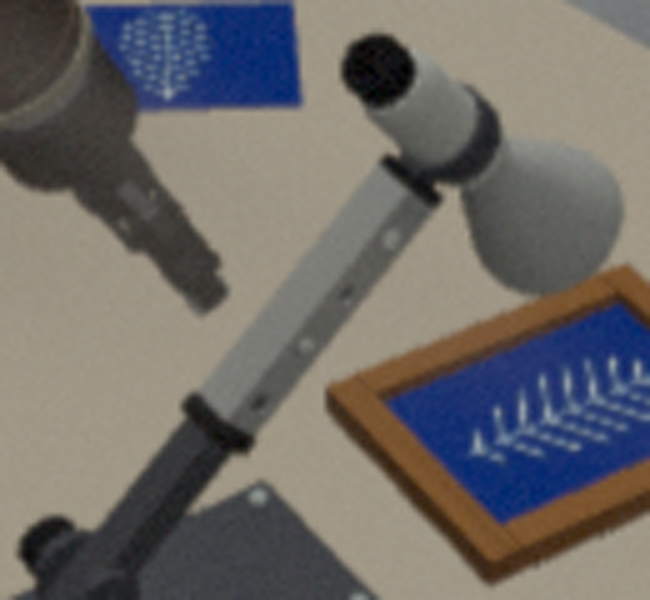

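View pics/t10.png

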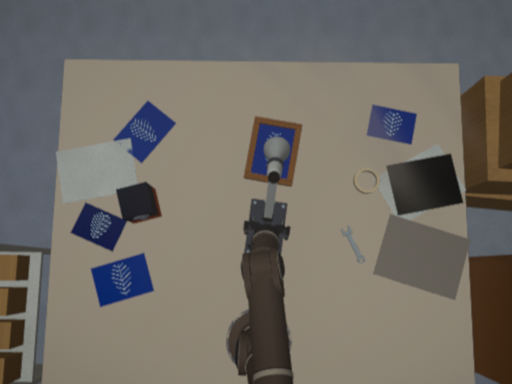

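Both domes are fully out at the predicted pixels: the left tip is at 224.3 against 225.1, and the right about 279 against 278.4. The button is in the second hole from below, the other objects haven't moved in the top view, and the gripper is clear.

Run:
```python
from plant import manip
manip.dwell(.3);manip.job_done();print(manip.read_time_s())
```

```text
the job is handed in; nothing more can be done
the job is handed in; nothing more can be done
```

I drew the lamp's arm out by one hole and handed the job in at about 17 s of the 32 s allowed. No verdict was reported.

**First try failed:** My first grip was too shallow. At this opening the fingertips sat about 17 mm behind the TCP, not 14 mm ahead as specified. The pads only pinched the sleeve's top edge, and pulling with about 41 N just made them slip while the sleeve stayed locked. I released and gripped again 27 mm deeper, so the pads covered both buttons.

**Second try worked:** The pull force peaked at about 13 N. It ran at about 10 N along the slide and dropped at about 39 mm as the buttons snapped out. I then unloaded, let go and backed off square to the arm.

**Last checks:**
- **Buttons:** Both domes stand out within about 1 px of where fully-out buttons should appear. They are in the second pair of holes from below.
- **Slide distance:** The gripper travelled 41.6 mm at its farthest, within the play. I eased it back before letting go and did not measure the sleeve's final position directly.
- **Surroundings:** The frame, carton, wrench and tape look unmoved in the top view. The gripper stayed visibly clear of the lamp, and the tool force was under 1 N after release.

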